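# Gauge a test rod in a hole plate

## Task

Find the size of the rod that stands alone in the white one-hole stand: take it by its black handle and try it, shank down, in the holes of the steel gauge plate until you know the smallest hole it passes. Before you finish, touch its tip squarely on the next smaller hole so that it is refused there, without forcing it; then push it through the smallest hole it passes until the handle rests on the plate, and leave it there. Leave the two rods in the rack alone.

Things in the scene. Friction and masses are not known exactly. Their poses are not given: they have to be found in the camera images.
- gauge: fixed steel hole gauge: level plate 54 x 180 x 12 mm, top 78 mm above the worktop, on two end legs (feet reach 115 mm from the middle), open below. Four vertical through holes in a row along its y axis: 8.5 mm at the -y end, then 12.5, 16.5 and 20.5 mm at the +y end, 1.5 mm chamfer at the mouths. Origin: worktop level under the plate's middle
- stand: white plastic block 60 x 60 x 66 mm, fixed, with one upright 23 mm hole right through, loose for every rod, in which the rod to be gauged stands alone. Origin: centre of its underside.
- stand_hole (a point): centre of the hole's mouth in the top of the stand, 66 mm above the worktop
- rack: white plastic block 60 x 140 x 66 mm, fixed, with two upright 23 mm holes 72 mm apart along its y axis; holds the two other rods. Origin: centre of its underside.
- rod_a: one of three test rods, 105 mm long, about 0.13 kg: black round handle 30 x 45 mm on a round steel shank 60 mm long with 1.5 mm tip chamfer. Shanks are 11, 15 and 19 mm thick; nothing marks which is which. Dealt anew each time: one stands in the stand, two in the rack, hanging by the handle's flat underside. Origin: centre of the shank's tip; z up the rod, handle from 60 to 105 mm
- rod_b: one of three test rods, 105 mm long, about 0.13 kg: black round handle 30 x 45 mm on a round steel shank 60 mm long with 1.5 mm tip chamfer. Shanks are 11, 15 and 19 mm thick; nothing marks which is which. Dealt anew each time: one stands in the stand, two in the rack, hanging by the handle's flat underside. Origin: centre of the shank's tip; z up the rod, handle from 60 to 105 mm
- rod_c: one of three test rods, 105 mm long, about 0.13 kg: black round handle 30 x 45 mm on a round steel shank 60 mm long with 1.5 mm tip chamfer. Shanks are 11, 15 and 19 mm thick; nothing marks which is which. Dealt anew each time: one stands in the stand, two in the rack, hanging by the handle's flat underside. Origin: centre of the shank's tip; z up the rod, handle from 60 to 105 mm
- hole0 (a point): centre of the mouth of the gauge's 8.5 mm hole, in the plate's top face (78 mm above the worktop), z up; along the gauge's y axis it lies at -57 mm
- hole1 (a point): centre of the mouth of the gauge's 12.5 mm hole, in the plate's top face (78 mm above the worktop), z up; along the gauge's y axis it lies at -21 mm
- hole2 (a point): centre of the mouth of the gauge's 16.5 mm hole, in the plate's top face (78 mm above the worktop), z up; along the gauge's y axis it lies at 18 mm
- hole3 (a point): centre of the mouth of the gauge's 20.5 mm hole, in the plate's top face (78 mm above the worktop), z up; along the gauge's y axis it lies at 58 mm
Mind the look-alikes: they are no part of the job. What is shaped like the rod_b but purple is not meant.

How it is judged:
By the outcome, as a careful person would: the job done as asked, in the order asked, and still so for the second after the job is handed in, with the robot touching nothing.
It also fails if it takes over 61 s, if anything falls off the work surface, if the arm or the gripper's body presses on something with over 40 N, if the wrist force passes 120 N, or if a joint passes its speed limit or range.

## Robot

A 6-joint arm with a two-finger parallel gripper is mounted at the origin on a cart in front of the work surface, level with it; the furniture and walls round the work are solid. World frame = base frame: x ahead of the robot, y to its left, z up, the work surface at z = 0. Lengths are in mm, angles in rad, forces in N, time in s.
With the tool pointing down it reaches from about 300 to 1000 mm from the base axis. Payload 5.1 kg.
Tool frame: the origin (TCP) lies at the very end of the fingers, on their centre line; the grasp point (between the pads) lies grip_depth behind it (grip_depth is the distance from the TCP to the grasp point, in mm); z points along the fingers, y is the line along which they close (so a half turn about z gives the same grasp; the last joint's range is limited). The gripper opens to 95 mm and grips with 3 to 60 N. Pads are 20 mm wide; open, the fingers measure 119 mm over their backs; the gripper's body (75 mm by 180 mm) begins 59 mm behind the grasp point.
Start: joints at [1.035, 0.124, 1.65, -0, 1.367, -0.083], TCP at [284.383, 584.475, 214.656] pointing down, gripper open.
Joint ranges: [-2.61, 2.61], [-1.02, 2.33], [0.03, 2.71], [-1.35, 4.49], [0.32, 2.68], [-2.91, 2.91]. Speed limits (rad/s): [2.57, 2.57, 3.14, 3.14, 3.14, 3.14].

## Interface

Orientations are given as a unit quaternion [x, y, z, w].
In Python, from rig import state, read_camera, camera_model, close_job, grip_depth gives the robot as it stands.
- The arm moves only by the tool apply_moves, never from a script. Its argument "motion" is a list of rows, each a list of 3 entries, a list of its own where there are three numbers: the shift along the tool's x, y, z as a fraction of full scale, then the turn, a rotation vector about the tool's x, y, z as a fraction of full scale, then the opening, from 0 (shut) to 1 (fully open). A call has 1 to 12 rows; each row is the pose to reach, as a shift and turn from the pose commanded when the call began, along the tool's axes at that moment, turning the shorter way round; what a row does not reach only later rows make up. Full scale, the value 1, is 12 cm for a shift and 180 degrees for a turn. A row lasts 1/8 s, in which the tool goes at most 62.5 mm and 10.7 degrees, less where a joint would pass 70% of its speed; a pose out of reach is approached as far as the arm can. A call with a number of a shift or a turn outside -1 to 1 is refused whole. A call with a gripper value outside its range is refused whole. The fingers move at their own pace and stop on an object; the grip force is fixed at half the most. Time passes only in rows, so rows that repeat a pose let the fingers close. It gives the time, the measured TCP pose, the force, the opening and the grip force at its end, in the units of the state.
- state(): the state, without advancing time (a new reading comes with each control period).
- read_camera(name): name is "scene" or "top" or "wrist"; returns (picture, depth): 400x640x3 uint8, blue, green, red; 400x640 float32, mm along the optical axis (not along the pixel's ray), 0 where there is no reading.
- camera_model(name): a dict with "fx", "fy", "cx", "cy" (pixels), "view" (4x4, takes a point from world to camera coordinates). Camera axes: x right, y down, z forward; pixel columns grow to the right and rows downward; lengths in mm; the calibration is good to about 2 mm. A picture is of the moment at which its call begins: read the wrist's pose just before it. camera_model takes no time and is no camera call; for the wrist camera it gives the pose at the moment of the call.
- close_job(): hands the job in; it is judged then, once.
The state is a dict: "time_s": time; "qpos": joint angles; "joint_vel": joint speeds; "joint_efforts": joint torques, N m; "eef_pos": TCP position; "ee_rot": TCP orientation; "wrist_force": force on the tool from outside, world axes, zero at the start; "torque": the same for the moment, N m; "finger_gap": opening from 0.0 (shut) to 1.0 (fully open); "finger_force": force on a finger pad.
Only numpy, scipy, OpenCV 4.12 (cv2) and the standard library are available. Lean on these libraries where they do the work, as an engineer would, in place of code of your own. Each camera call takes 0.05 s, during which the arm holds its last target. There are 200 camera calls.

## Working session

There is one attempt and no reset: what is moved stays moved. The work goes in short steps, Python scripts to look and compute and a tool call to move; the robot and the scene stay as the last step left them, time stands still between calls to the robot, and variables do not carry over. Pictures are saved under pics/ and viewed, at most 10 in all, crops included, and the job is handed in when it is done.

Besides the shell and the picture viewer there is one more tool, called as a command line: name --argument value ..., lists and objects as JSON in quotes. apply_moves: Moves the arm, as the interface text tells. Its arguments: {"type":"object","properties":{"motion":{"type":"array"}},"required":["motion"]}

```bash
ls; mkdir -p pics
python3 - <<'E'
from rig import *
import cv2,numpy as np
print(state(),grip_depth)
for n in("scene","top"):
    p,d=read_camera(n);cv2.imwrite(f"pics/{n}0.png",p);np.savez(f"{n}0.npz",p=p,d=d)
    print(n,camera_model(n))
E
```

```text
pics
{'time_s': 0.0, 'qpos': array([ 1.03538864e+00,  1.24480123e-01,  1.65164862e+00, -2.39618947e-06,
        1.36746983e+00, -8.26020616e-02]), 'joint_vel': array([ 1.71959784e-03,  4.65475378e-04,  4.87019766e-04,  8.23208067e-04,
       -1.42948634e-03, -6.91135262e-05]), 'joint_efforts': array([ 1.04698363e-03, -4.17604315e+01, -3.59933066e+01,  7.74926296e-02,
        4.93784202e-02, -2.11836355e-04]), 'eef_pos': array([284.07656966, 583.94207781, 213.41820473]), 'ee_rot': array([ 2.24473243e-01,  9.74479737e-01, -9.55810737e-04, -3.03892552e-04]), 'wrist_force': array([-0.62299958, -0.11622358, -0.66386723]), 'torque': array([0.01753159, 0.01571757, 0.03246176]), 'finger_force': 0.0, 'finger_gap': 1.0007047192766563} 18.8
scene {'fx': 400.05326382780885, 'fy': 400.05326382780885, 'cx': 325.675573192135, 'cy': 195.43065767344947, 'view': array([[ 7.53074830e-01, -6.57916401e-01, -4.93047482e-03,
        -3.56694275e+02],
       [-4.65150697e-01, -5.27098488e-01, -7.11197591e-01,
         4.12639589e+02],
       [ 4.65309714e-01,  5.37878419e-01, -7.02974877e-01,
         5.78925038e+02],
       [ 0.00000000e+00,  0.00000000e+00,  0.00000000e+00,
         1.00000000e+00]])}
top {'fx': 429.2638319579417, 'fy': 429.2638319579417, 'cx': 312.65399387269804, 'cy': 201.59188843596678, 'view': array([[-2.36785952e-02, -9.99523570e-01, -1.97979005e-02,
         2.02463150e+02],
       [-9.96514995e-01,  2.51824368e-02, -7.95217618e-02,
         6.03283518e+02],
       [ 7.99824346e-02,  1.78459411e-02, -9.96636510e-01,
         8.72588415e+02],
       [ 0.00000000e+00,  0.00000000e+00,  0.00000000e+00,
         1.00000000e+00]])}
```

View pics/scene0.png

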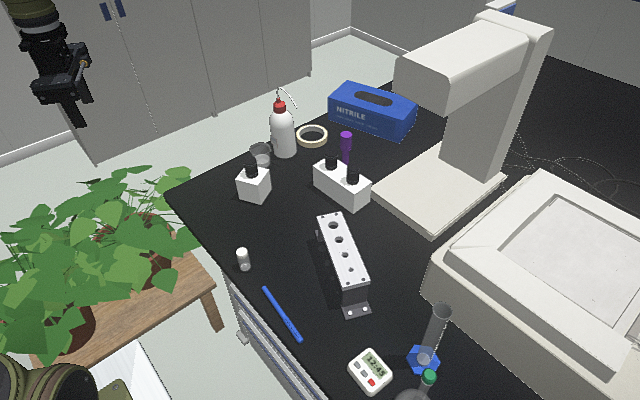

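View pics/top0.png

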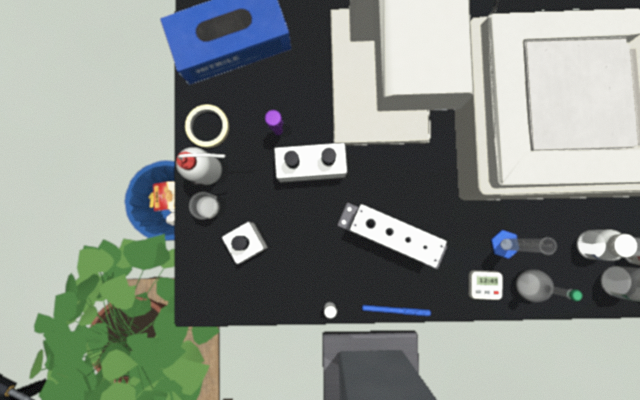

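The scene picture shows the lone rod's white stand at about (254,183), the rack with its two rods at (342,180) and the purple decoy at (346,145). The gauge is at (343,250). In the top picture the stand's handle is at (240,243) and the holes are at (371,223), (389,231), (408,239) and (425,247), largest first.

```bash
cat > h.py <<'E'
import numpy as np,cv2
from rig import *
def ray(m,uv):
    V=np.array(m["view"]);R=V[:3,:3];t=V[:3,3]
    d=R.T@np.array([(uv[0]-m["cx"])/m["fx"],(uv[1]-m["cy"])/m["fy"],1.]);return -R.T@t,d
def onplane(m,uv,z):
    c,d=ray(m,uv);return c+d*(z-c[2])/d[2]
def tri(rays):
    A=np.zeros((3,3));b=np.zeros(3)
    for c,d in rays:
        d=d/np.linalg.norm(d);P=np.eye(3)-np.outer(d,d);A+=P;b+=P@c
    x=np.linalg.solve(A,b);return x,[float(np.linalg.norm(np.cross(x-c,d/np.linalg.norm(d)))) for c,d in rays]
def proj(m,X):
    p=np.array(m["view"])[:3]@np.r_[X,1];return np.array([m["fx"]*p[0]/p[2]+m["cx"],m["fy"]*p[1]/p[2]+m["cy"]])
def blobs(p,box,thr,inv=True,lo=8,hi=5000):
    x0,y0,x1,y1=box;k=cv2.resize(cv2.cvtColor(p[y0:y1,x0:x1],cv2.COLOR_BGR2GRAY),None,fx=4,fy=4,interpolation=cv2.INTER_CUBIC)
    k=(k<thr if inv else k>thr).astype(np.uint8)
    n,l,s,c=cv2.connectedComponentsWithStats(k)
    return [((c[i]+.5)/4-.5+[x0,y0],s[i][4]/16,s[i][:4]/4+[x0,y0,0,0]) for i in range(1,n) if lo<s[i][4]/16<hi]
E
python3 - <<'E'
from h import *
np.set_printoptions(precision=1,suppress=True)
for n,bs in(("top",[(335,195,455,275),(218,218,270,268)]),("scene",[(305,200,385,325),(230,155,280,210)])):
    p=np.load(n+"0.npz")["p"];d=np.load(n+"0.npz")["d"];m=camera_model(n)
    for b in bs:
        for c,a,s in blobs(p,b,110,lo=5,hi=700):
            u,v=np.round(c).astype(int);V=np.linalg.inv(m["view"]);z=d[v,u]
            X=V@[(u-m["cx"])/m["fx"]*z,(v-m["cy"])/m["fy"]*z,z,1]
            print(n,c,a,s,"z78",onplane(m,c,78)[:2],"z111",onplane(m,c,111)[:2],"depthpt",X[:3])
    cv2.imwrite(f"pics/{n}c.png",cv2.resize(p[bs[0][1]:bs[0][3],bs[0][0]:bs[0][2]],None,fx=4,fy=4))
E
```

```text
top [370.2 223.2] 58.375 [366.5 219.5   8.5   8.5] z78 [558.6  74.9] z111 [557.7  78.7] depthpt [561.1  66.5   0.3]
top [389.  231.4] 34.5625 [386.2 228.5   6.5   6.8] z78 [541.7  38.8] z111 [541.5  44. ] depthpt [543.   26.8   1.2]
top [407.6 239.4] 16.25 [405.8 237.5   4.8   4.8] z78 [525.3   3.4] z111 [525.7  10. ] depthpt [525.1 -12.7   1.9]
top [239.9 242.8] 195.25 [231.8 236.2  17.2  14. ] z78 [526.4 331.5] z111 [526.8 325.3] depthpt [526.3 325.1 110.5]
scene [333.3 225.3] 36.375 [329.  222.2   8.8   6.5] z78 [556.3  70.4] z111 [536.9  49.1] depthpt [575.1  91.8  46.3]
scene [338.9 239.8] 24.875 [335.8 237.    7.2   5.8] z78 [539.4  34.6] z111 [520.9  15.3] depthpt [583.1  80.1  -0.5]
scene [345.  254.9] 14.8125 [342.8 253.2   5.2   4.2] z78 [523.1  -0.5] z111 [505.4 -17.9] depthpt [528.8   5.3  67. ]
scene [350.8 269.5] 7.4375 [349.5 268.2   3.8   3.2] z78 [508.2 -31.9] z111 [491.3 -47.7] depthpt [513.4 -27.5  69.9]
scene [363. 279.] 5.375 [362.2 278.2   2.5   2.5] z78 [510.6 -61.7] z111 [493.7 -75.8] depthpt [511.7 -60.7  75.8]
scene [347.4 282.9] 5.3125 [346.5 282.2   3.    2.5] z78 [483.6 -49. ] z111 [468.1 -63.8] depthpt [483.4 -48.1  76.8]
scene [361.2 283.4] 8.9375 [356.2 282.5  11.2   2.8] z78 [501.4 -66.1] z111 [484.9 -80.1] depthpt [503.2 -64.2  75.3]
```

apply_moves --motion '[[[-0.33,-0.13,-0.1],[0,0,0],1],[[-0.67,-0.27,-0.2],[0,0,0],1],[[-1,-0.4,-0.3],[0,0,0],1]]'

```text
time_s: 0.48
eef_pos: [371.8, 487.6, 250.3]
ee_rot: [0.224, 0.975, -0.0, -0.0]
wrist_force: [0.6, -0.1, -0.6]
finger_gap: 0.995
finger_force: 0.0
```

apply_moves --motion '[[[-0.33,-0.13,0],[0,0,0],1],[[-0.67,-0.27,0],[0,0,0],1],[[-1,-0.4,0],[0,0,0],1]]'

```text
time_s: 0.85
eef_pos: [458.8, 391.8, 250.1]
ee_rot: [0.224, 0.974, -0.0, -0.0]
wrist_force: [0.0, 0.1, 0.1]
finger_gap: 1.003
finger_force: 0.0
```

apply_moves --motion '[[[-0.25,-0.08,0],[0,0,0],1],[[-0.5,-0.17,0],[0,0,0],1],[[-0.75,-0.25,0],[0,0,0],1],[[-0.75,-0.25,0],[0,0,0],1]]'

```text
time_s: 1.35
eef_pos: [526.8, 325.3, 249.9]
ee_rot: [0.226, 0.974, -0.0, -0.0]
wrist_force: [-0.0, -0.3, -0.9]
finger_gap: 0.996
finger_force: 0.0
```

Run:
```python
from h import *
s=state();print(s["time_s"],s["eef_pos"],s["ee_rot"],s["wrist_force"])
m=camera_model("wrist");p,d=read_camera("wrist");cv2.imwrite("pics/w1.png",p);np.savez("w1.npz",p=p,d=d,**m)
c,_=ray(m,(0,0));print(c,m["fx"],ray(m,(m["cx"],m["cy"]))[1])
print(proj(m,[526,326,111]),proj(m,[526,326,66]))
```

```text
1.35 [526.83479967 325.33120021 249.85329073] [ 2.25890612e-01  9.74152466e-01 -4.34688835e-04 -4.63837363e-04] [-0.02691013 -0.29832754 -0.93212659]
[459.82586197 357.32695329 419.6421994 ] 315.12575702503733 [ 0.23663499 -0.11743418 -0.96447555]
[325.85344179 189.07170622] [325.74076088 179.9857693 ]
```

View pics/w1.png

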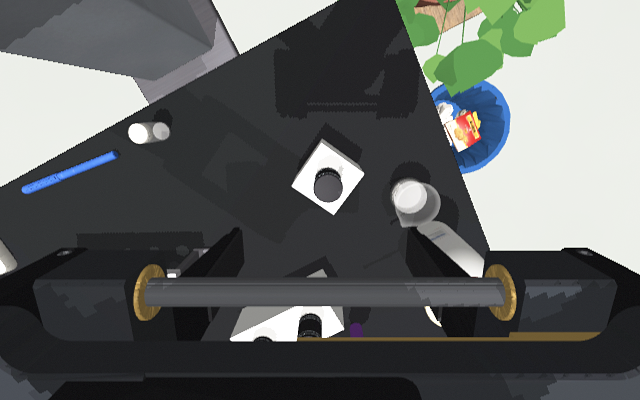

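The wrist picture shows the lone rod's handle at about (328,187) on its stand. A beaker stands close on the right at (412,200), so I'll narrow the fingers before going down.

Run:
```python
from h import *
np.set_printoptions(precision=1,suppress=True)
rs=[]
for f,box in(("top0",(215,215,275,270)),("w1",(285,135,370,220)),("scene0",(225,150,285,210))):
    z=np.load(f+".npz");p,d=z["p"],z["d"]
    m=camera_model(f[:-1]) if f!="w1" else {k:z[k] for k in("fx","fy","cx","cy","view")}
    x0,y0,x1,y1=box;v,u=np.mgrid[y0:y1,x0:x1];D=d[y0:y1,x0:x1]
    X=np.stack([(u-m["cx"])/m["fx"]*D,(v-m["cy"])/m["fy"]*D,D,np.ones_like(D)],-1)@np.linalg.inv(m["view"]).T
    k=(X[...,2]>105)&(X[...,2]<125)&(D>0);dark=p[y0:y1,x0:x1].max(2)<120
    k&=dark
    c=np.array([u[k].mean(),v[k].mean()]);print(f,k.sum(),c,X[k][:,:3].mean(0),np.median(X[k][:,2]),onplane(m,c,111)[:2])
    rs.append(ray(m,c))
print(tri(rs[:2]),tri(rs))
```

```text
top0 173 [238.9 242.6] [527.1 327.  111.2] 111.26281350790828 [527.1 327.1]
w1 672 [327.7 187. ] [525.1 328.5 110.3] 110.44007871412154 [524.9 328.5]
scene0 104 [249.1 160.3] [524.9 326.1 108.9] 109.09967062694852 [523.7 323.8]
(array([526.7, 328.1, 104.1]), [0.39696307961434063, 0.39696307961398153]) (array([526.3, 328.1, 106.7]), [0.7455540835322946, 0.4846122534911566, 0.37531743636050097])
```

apply_moves --motion '[[[0.017,0.017,0.3],[0,0,0],0.6],[[0.017,0.017,0.6],[0,0,0],0.6],[[0.017,0.017,0.9],[0,0,0],0.6],[[0.017,0.017,0.9],[0,0,0],0.6],[[0.017,0.017,0.9],[0,0,0],0.6]]'

```text
time_s: 2.02
eef_pos: [525.3, 330.4, 144.1]
ee_rot: [0.224, 0.975, 0.001, 0.001]
wrist_force: [0.9, -0.7, 0.8]
finger_gap: 0.607
finger_force: 0.0
```

Run:
```python
from h import *
np.set_printoptions(precision=1,suppress=True)
s=state();print(s["time_s"],s["eef_pos"])
m=camera_model("wrist");p,d=read_camera("wrist");cv2.imwrite("pics/w2.png",p)
v,u=np.mgrid[0:400,0:640];X=np.stack([(u-m["cx"])/m["fx"]*d,(v-m["cy"])/m["fy"]*d,d,np.ones_like(d)],-1)@np.linalg.inv(m["view"]).T
k=(abs(X[...,2]-111)<4)&(np.hypot(X[...,0]-526,X[...,1]-328)<19)&(p.max(2)<120)
k=k.astype(np.uint8);n,l,st,c=cv2.connectedComponentsWithStats(k);i=1+st[1:,4].argmax()
print(st[i],c[i],np.median(X[l==i][:,:3],0),onplane(m,c[i],110.5))
(ct,r)=cv2.minEnclosingCircle(np.argwhere(l==i)[:,::-1].astype(np.float32));print(ct,r,onplane(m,ct,110.5))
```

```text
2.025 [525.3 330.4 144.1]
[ 302  207   43   41 1394] [323.2 226.9] [525.1 328.5 110.6] [525.1 328.5 110.5]
(323.1164245605469, 226.62753295898438) 21.390233993530273 [524.9 328.5 110.5]
```

apply_moves --motion '[[[-0.004,-0.008,0.2],[0,0,0],0.6],[[-0.004,-0.008,0.4],[0,0,0],0.6],[[-0.004,-0.008,0.56],[0,0,0],0.6],[[-0.004,-0.008,0.56],[0,0,0],0.6],[[-0.004,-0.008,0.56],[0,0,0],0.2],[[-0.004,-0.008,0.56],[0,0,0],0.2],[[-0.004,-0.008,0.56],[0,0,0],0.2],[[-0.004,-0.008,0.56],[0,0,0],0.2],[[-0.004,-0.008,0.56],[0,0,0],0.2]]'

```text
time_s: 3.2
eef_pos: [525.6, 328.8, 76.3]
ee_rot: [0.224, 0.974, 0.001, 0.001]
wrist_force: [-0.3, 0.8, 3.7]
finger_gap: 0.308
finger_force: 30.0
```

apply_moves --motion '[[[0,0,-0.15],[0,0,0],0.2],[[0,0,-0.4],[0,0,0],0.2],[[0,0,-0.7],[0,0,0],0.2],[[0,0,-0.95],[0,0,0],0.2],[[0,0,-0.95],[0,0,0],0.2]]'

```text
time_s: 3.82
eef_pos: [526.6, 329.2, 193.3]
ee_rot: [0.224, 0.974, 0.002, 0.002]
wrist_force: [-0.3, 0.7, -2.0]
finger_gap: 0.313
finger_force: 30.0
```

apply_moves --motion '[[[-0.1,-0.15,0],[0,0,0],0.2],[[-0.3,-0.45,0],[0,0,0],0.2],[[-0.5,-0.75,0],[0,0,0],0.2],[[-0.63,-0.95,0],[0,0,0],0.2]]'

```text
time_s: 4.32
eef_pos: [541.9, 189.8, 186.8]
ee_rot: [0.225, 0.974, -0.001, -0.002]
wrist_force: [0.4, 1.0, -1.7]
finger_gap: 0.309
finger_force: 30.0
```

apply_moves --motion '[[[-0.2,-0.3,0],[0,0,0],0.2],[[-0.4,-0.6,0],[0,0,0],0.2],[[-0.63,-0.95,0],[0,0,0],0.2]]'

```text
time_s: 4.7
eef_pos: [559.7, 55.0, 186.9]
ee_rot: [0.224, 0.974, -0.001, -0.002]
wrist_force: [0.7, 0.0, -0.7]
finger_gap: 0.31
finger_force: 30.0
```

apply_moves --motion '[[[-0.14,-0.2,0],[0,0,0],0.2],[[-0.27,-0.39,0],[0,0,0],0.2],[[-0.27,-0.39,0],[0,0,0],0.2],[[-0.27,-0.39,0],[0,0,0],0.2]]'

```text
time_s: 5.2
eef_pos: [568.9, 0.9, 187.9]
ee_rot: [0.225, 0.974, -0.0, -0.001]
wrist_force: [0.1, 0.2, -1.7]
finger_gap: 0.311
finger_force: 30.0
```

Run:
```python
from h import *
np.set_printoptions(precision=1,suppress=True)
s=state();print(s["time_s"],s["eef_pos"],s["ee_rot"],s["finger_gap"])
m=camera_model("wrist");p,d=read_camera("wrist");cv2.imwrite("pics/w3.png",p);np.savez("w3.npz",p=p,d=d,**m)
for h in([558,73,78],[541,37,78],[525,2,78],[510,-31,78]):print(proj(m,h))
p,d=read_camera("scene");cv2.imwrite("pics/scene3.png",p);cv2.imwrite("pics/scene3c.png",cv2.resize(p[100:300,250:450],None,fx=3,fy=3))
```

```text
5.2 [568.9   0.9 187.9] [ 0.2  1.  -0.  -0. ] 0.31082895324750087
[393.7 152.5]
[348.6 153. ]
[305.1 154.1]
[264.3 155.2]
```

View pics/w3.png

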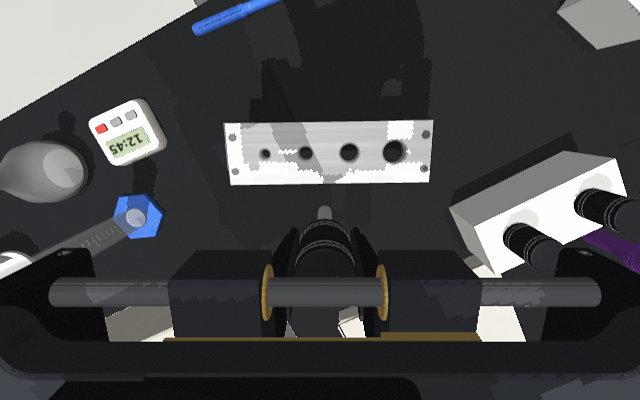

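View pics/scene3c.png

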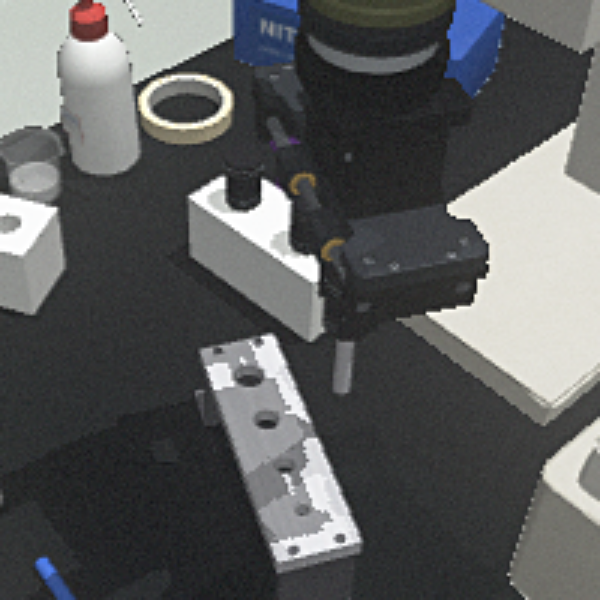

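The wrist picture shows the gauge holes at about (265,153), (306,153), (349,152) and (395,151), with the rod tip near (325,210). The scene crop shows the shank at (343,365), roughly 11 mm wide. Next I'll measure the holes and the tip precisely.

```bash
cat >> h.py <<'E'
def plate(p,d,m):
    v,u=np.mgrid[0:400,0:640];X=np.stack([(u-m["cx"])/m["fx"]*d,(v-m["cy"])/m["fy"]*d,d,np.ones_like(d)],-1)@np.linalg.inv(m["view"]).T
    k=((abs(X[...,2]-78)<6)&(p.max(2)>75)&(np.hypot(X[...,0]-533,X[...,1]-20)<110)).astype(np.uint8)
    n,l,st,c=cv2.connectedComponentsWithStats(k);i=1+st[1:,4].argmax()
    pts=np.argwhere(l==i)[:,::-1];W=np.array([onplane(m,q,78)[:2] for q in pts],np.float32)
    return cv2.minAreaRect(W),np.median(X[l==i][:,2])
E
python3 - <<'E'
from h import *
np.set_printoptions(precision=2,suppress=True)
z=np.load("w3.npz");p,d=z["p"],z["d"];m={k:z[k] for k in("fx","fy","cx","cy","view")}
print(plate(p,d,m))
mt=camera_model("top");zt=np.load("top0.npz");print(plate(zt["p"],zt["d"],mt))
for t in(60,90):
  for c,a,s in blobs(p,(245,135,415,172),t,lo=8,hi=700):print(t,c,a,s,onplane(m,c,78)[:2])
g=cv2.cvtColor(p,cv2.COLOR_BGR2GRAY);print(g[200:226:2,312:340]);print(np.round(d[200:226:4,312:340:3]))
print([proj(m,[568.5,0.5,z]) for z in(118,130)])
ps=cv2.imread("pics/scene3.png",0);print(ps[[214,218,222,226]][:,352:378])
E
```

```text
(((532.9343872070312, 21.4437255859375), (179.69479370117188, 54.023033142089844), 64.90693664550781), np.float64(77.54498761244844))
(((534.115478515625, 22.751060485839844), (180.29478454589844, 54.21858215332031), 64.89263153076172), np.float64(78.08060361686387))
60 [392.69 150.99] 315.0625 [383.25 141.    19.75  21.  ] [556.4   72.73]
60 [348.52 151.73] 210.0625 [340.5  144.    17.    16.25] [539.93  37.41]
60 [305.51 152.41] 114.125 [299.5  147.    12.75  11.75] [523.83   2.97]
60 [265.78 153.07] 36.9375 [262.75 150.     7.     7.25] [508.96 -28.89]
90 [392.89 151.12] 350.5625 [383.   140.5   20.75  22.  ] [556.58  72.85]
90 [348.66 151.9 ] 237.125 [340.   143.75  18.    17.5 ] [540.11  37.46]
90 [305.34 152.62] 137.8125 [299.   146.5   13.75  13.  ] [523.92   2.76]
90 [265.38 153.19] 50.9375 [261.25 149.75   8.75   8.  ] [508.9  -29.26]
[[ 40  39  39  40  39  41  39  41  41  40  41  40  39  40  40  40  40  40
   39  43  45  46  45  45  45  45  46  45]
 [ 39  40  40  40  41  40  40  39  40  39  41  41  40  40  40  41  41  41
   41  46  45  45  46  45  45  46  45  46]
 [ 40  41 
[... 1437 characters left out ...]
 [374. 375. 240. 234. 231. 232. 238. 374. 375. 376.]
 [376. 375. 231. 224. 222. 222. 227. 376. 375. 377.]
 [379. 188. 186. 185. 184. 186. 185. 185. 376. 378.]
 [184. 180. 179. 179. 179. 179. 179. 179. 183. 186.]]
[array([325.13, 210.35]), array([325.15, 215.  ])]
[[ 35  35  40  37  47  47  48  56  55  48  95 118 123 130 130 122  66  51
   54  57  51  54  54  54  52  52]
 [ 51  53  49  53  49  57  46  46  52  50 101 114 117 117 118  94  57  48
   51  46  50  50  51  47  58  56]
 [ 59  57  52  52  53  51  53  55  43  76 103 115 112 115 135  74  50  52
   51  57  55  53  49  51  55  54]
 [ 56  53  54  53  51  50  54  49  42  92 106 112 120 132 112  58  45  55
   49  53  54  50  52  50  55  46]]
```

apply_moves --motion '[[[0.15,-0.2,0],[0,0,0],0.2],[[0.337,-0.444,0],[0,0,0],0.2],[[0.337,-0.444,0.12],[0,0,0],0.2],[[0.337,-0.444,0.24],[0,0,0],0.2],[[0.337,-0.444,0.24],[0,0,0],0.2],[[0.337,-0.444,0.24],[0,0,0],0.2]]'

```text
time_s: 6.05
eef_pos: [510.7, -28.8, 160.5]
ee_rot: [0.224, 0.975, -0.0, -0.0]
wrist_force: [0.2, -1.1, -1.0]
finger_gap: 0.31
finger_force: 30.0
```

Run:
```python
from h import *
np.set_printoptions(precision=2,suppress=True)
s=state();print(s["time_s"],s["eef_pos"],s["ee_rot"],s["wrist_force"])
m=camera_model("wrist");p,d=read_camera("wrist");cv2.imwrite("pics/w4.png",p);np.savez("w4.npz",p=p,d=d,**m)
print(plate(p,d,m))
for h in([508.8,-29.7,78],[524,2.6,78],[540,37.5,78],np.r_[s["eef_pos"][:2],88],):print(proj(m,h))
for c,a,q in blobs(p,(270,130,460,260),75,lo=15,hi=700):print(c,a,q,onplane(m,c,78)[:2])
cv2.imwrite("pics/w4c.png",cv2.resize(p[160:280,230:430],None,fx=4,fy=4,interpolation=cv2.INTER_NEAREST))
```

```text
6.05 [510.7  -28.83 160.49] [ 0.22  0.97 -0.   -0.  ] [ 0.2  -1.14 -1.  ]
(((532.3740234375, 21.625961303710938), (179.63644409179688, 55.04952621459961), 64.9400863647461), np.float64(77.52936867919693))
[323.77 204.33]
[366.64 203.85]
[412.81 202.88]
[325.74 209.38]
[454.75 202.2 ] 162.6875 [449.   192.25  11.    19.25] [554.67  69.08]
[411.15 201.77] 179.6875 [403.75 195.    16.    14.75] [538.5   36.62]
[365.42 202.49] 100.0 [359.5  197.75  13.    10.75] [522.48   2.16]
[323.09 202.86] 42.25 [319.25 200.25   9.     6.25] [507.4  -29.65]
```

View pics/w4c.png

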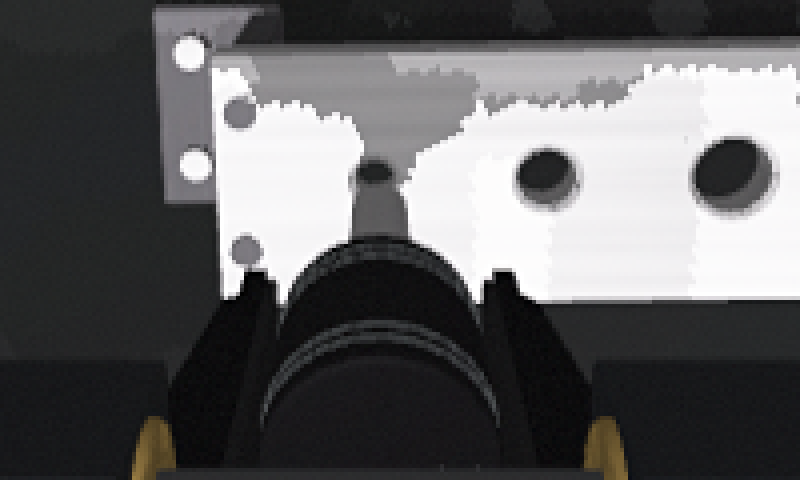

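The crop shows the shank's tip about 1 mm right of and 1.5 mm short of hole0's centre, which is at (323.9,204.6). I'll correct that and go down gently.

apply_moves --motion '[[[0.0125,-0.009,0.04],[0,0,0],0.2],[[0.0125,-0.009,0.08],[0,0,0],0.2],[[0.0125,-0.009,0.1],[0,0,0],0.2],[[0.0125,-0.009,0.1],[0,0,0],0.2],[[0.0125,-0.009,0.1],[0,0,0],0.2]]'

```text
time_s: 6.72
eef_pos: [508.5, -29.5, 148.8]
ee_rot: [0.224, 0.974, 0.0, 0.0]
wrist_force: [-0.4, 0.4, -2.2]
finger_gap: 0.313
finger_force: 30.0
```

Run:
```python
from h import *
np.set_printoptions(precision=2,suppress=True)
s=state();print(s["time_s"],s["eef_pos"],s["wrist_force"])
m=camera_model("wrist");p,d=read_camera("wrist");np.savez("w5.npz",p=p,d=d,**m)
print(proj(m,[508.8,-29.7,78]))
for f in("w1","w3","w4","w5"):
    V=np.linalg.inv(np.load(f+".npz")["view"]);print(f,V[:3,3])
cv2.imwrite("pics/w5c.png",cv2.resize(p[170:250,270:390],None,fx=6,fy=6,interpolation=cv2.INTER_NEAREST))
```

```text
6.725 [508.52 -29.53 148.75] [-0.35  0.39 -2.18]
[325.71 210.34]
w1 [459.83 357.33 419.64]
w3 [502.06  32.55 357.82]
w4 [443.46   2.77 330.23]
w5 [441.21   2.14 318.45]
```

View pics/w5c.png

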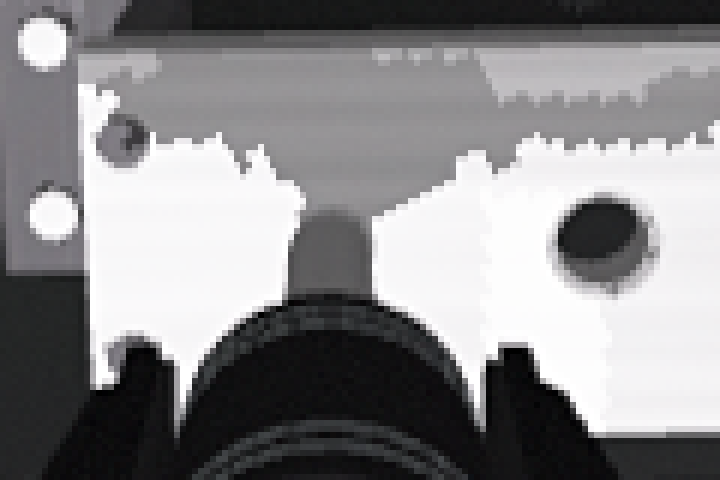

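The crop shows the tip covering hole0 with about 0.5 mm sideways error, and hole1 clear at (370.5,210.8). I'll touch down in 1 mm steps.

apply_moves --motion '[[[0,0.004,0],[0,0,0],0.2],[[0,0.004,0.008],[0,0,0],0.2],[[0,0.004,0.016],[0,0,0],0.2],[[0,0.004,0.016],[0,0,0],0.2]]'

```text
time_s: 7.28
eef_pos: [509.1, -29.1, 147.6]
ee_rot: [0.224, 0.974, 0.0, 0.0]
wrist_force: [-0.8, 0.3, 3.0]
finger_gap: 0.31
finger_force: 30.0
```

apply_moves --motion '[[[0,0,0.008],[0,0,0],0.2],[[0,0,0.008],[0,0,0],0.2],[[0,0,0.008],[0,0,0],0.2]]'

```text
time_s: 7.65
eef_pos: [509.3, -29.2, 147.3]
ee_rot: [0.224, 0.974, 0.0, 0.001]
wrist_force: [-2.4, 0.2, 7.4]
finger_gap: 0.306
finger_force: 30.0
```

apply_moves --motion '[[[0,0,-0.02],[0,0,0],0.2],[[0.008,0,-0.02],[0,0,0],0.2],[[0.008,0,-0.008],[0,0,0],0.2],[[0.008,0,0],[0,0,0],0.2],[[0.008,0,0],[0,0,0],0.2],[[0.008,0,0],[0,0,0],0.2]]'

```text
time_s: 8.4
eef_pos: [508.6, -28.9, 147.4]
ee_rot: [0.224, 0.974, -0.0, 0.001]
wrist_force: [-1.9, 0.2, 6.2]
finger_gap: 0.31
finger_force: 30.0
```

Run:
```python
from h import *
np.set_printoptions(precision=2,suppress=True)
s=state();print(s["time_s"],s["eef_pos"],s["wrist_force"],s["torque"])
```

```text
8.4 [508.63 -28.9  147.38] [-1.87  0.18  6.22] [-0.1   0.27 -0.  ]
```

apply_moves --motion '[[[0,0,-0.02],[0,0,0],0.2],[[0.01,0,-0.02],[0,0,0],0.2],[[0.01,0,-0.008],[0,0,0],0.2],[[0.01,0,0],[0,0,0],0.2],[[0.01,0,0],[0,0,0],0.2],[[0.01,0,0],[0,0,0],0.2]]'

```text
time_s: 9.15
eef_pos: [507.5, -28.4, 147.7]
ee_rot: [0.224, 0.974, -0.0, 0.001]
wrist_force: [-1.2, -0.6, 8.8]
finger_gap: 0.311
finger_force: 30.0
```

Run:
```python
from h import *
np.set_printoptions(precision=2,suppress=True)
s=state();print(s["time_s"],s["eef_pos"],s["wrist_force"],s["torque"])
m=camera_model("wrist");p,d=read_camera("wrist");np.savez("w6.npz",p=p,d=d,**m)
c=[b for b in blobs(p,(350,190,395,235),75,lo=15,hi=700)];print(c)
g=cv2.cvtColor(p,cv2.COLOR_BGR2GRAY);print(g[200:222,316:336])
print(g[204:220:2,358:386])
```

```text
9.15 [507.52 -28.4  147.7 ] [-1.17 -0.6   8.75] [-0.22  0.34 -0.02]
[(array([368.35, 210.03]), np.float64(102.125), array([362.25, 205.25,  13.25,  10.25])), (array([355.1 , 231.52]), np.float64(52.625), array([351.  , 228.  ,  10.75,   7.  ]))]
[[248 227 135 140 141 142 141 142 141 142 142 141 141 141 141 141 141 142
  142 140]
 [248 252 132 140 143 143 144 142 144 144 144 143 142 143 143 144 144 144
  143 144]
 [249 252 234 141 145 147 147 147 146 147 146 148 147 147 148 147 147 148
  147 147]
 [249 251 255 138 146 149 148 149 149 150 149 150 150 149 149 150 148 147
  147 149]
 [249 250 253 235 144 148 151 151 151 151 151 151 149 149 148 147 143 142
  144 145]
 [248 249 253 255 140 132 133 119 120 120 126 133 140 147 145 147 239 234
  135 136]
 [248 249 254 220 124 101 103  89  89  90  96 102 109 138 143 149 255 254
  229 230]
 [248 251 213 118  98  90  90  91  92  91  91  90  88 108 124 146 255 250
  250 250]
 [249 253 200  93  89  93  92  92  91  91  93  91  88  83 105 241 253 249
  248 248]
 [250 255 188  84  91  92  94  92  91  92  92  92  90  85  92 239 253 249
  248 248]
 [25
[... 1253 characters left out ...]
253 253 255 244 208  78  28  34  35  37  37  37  37  36  36  35  34  70
  128 214 221 246 244 242 243 242 242 242]
 [253 254 255 214 126  26  36  36  35  37  36  37  38  37  37  37  46  86
   88 169 208 229 243 241 241 240 240 240]
 [253 255 234 210  38  30  35  38  37  37  38  37  37  36  34  55  89  90
   88 167 207 220 244 241 241 241 241 241]
 [253 254 240 204 132  76  63  41  42  31  32  43  55  78  83  94  90  88
  104 168 168 229 242 241 240 240 240 240]
 [253 253 255 229 204 143  82  92  94  93  93  92  92  91  91  89  87 123
  186 193 217 245 242 241 242 241 241 241]
 [253 253 253 254 229 203 193 166 145 104  85  84  85 104 121 157 171 190
  190 237 245 243 242 242 242 242 242 242]]
```

Hole0 refuses it at about 6–9 N, and the touch is best centred at the middle offset. Next is hole1: lift, shift 36 mm along the row, and go down gently.

apply_moves --motion '[[[0,0,-0.06],[0,0,0],0.2],[[0,0,-0.1],[0,0,0],0.2],[[-0.006,0.15,-0.1],[0,0,0],0.2],[[-0.006,0.3,-0.1],[0,0,0],0.2],[[-0.006,0.3,-0.1],[0,0,0],0.2],[[-0.006,0.3,-0.03],[0,0,0],0.2],[[-0.006,0.3,-0.03],[0,0,0],0.2],[[-0.006,0.3,-0.03],[0,0,0],0.2]]'

```text
time_s: 10.2
eef_pos: [522.8, 3.7, 149.0]
ee_rot: [0.225, 0.974, -0.0, -0.0]
wrist_force: [-0.7, 0.4, -2.0]
finger_gap: 0.311
finger_force: 30.0
```

apply_moves --motion '[[[0,0,0.015],[0,0,0],0.2],[[0,0,0.03],[0,0,0],0.2],[[0,0,0.045],[0,0,0],0.2],[[0,0,0.045],[0,0,0],0.2]]'

```text
time_s: 10.7
eef_pos: [523.1, 3.9, 143.8]
ee_rot: [0.225, 0.974, -0.0, -0.0]
wrist_force: [0.6, 0.8, -2.0]
finger_gap: 0.311
finger_force: 30.0
```

It enters hole1 without resistance. I'll keep going down and watch the force.

apply_moves --motion '[[[0,0,0.03],[0,0,0],0.2],[[0,0,0.06],[0,0,0],0.2],[[0,0,0.09],[0,0,0],0.2],[[0,0,0.09],[0,0,0],0.2]]'

```text
time_s: 11.2
eef_pos: [523.0, 3.9, 132.7]
ee_rot: [0.224, 0.974, -0.0, -0.0]
wrist_force: [1.3, -0.6, -2.5]
finger_gap: 0.31
finger_force: 30.0
```

apply_moves --motion '[[[0,0,0.04],[0,0,0],0.2],[[0,0,0.08],[0,0,0],0.2],[[0,0,0.12],[0,0,0],0.2],[[0,0,0.12],[0,0,0],0.2]]'

```text
time_s: 11.7
eef_pos: [523.0, 3.9, 118.2]
ee_rot: [0.224, 0.974, -0.0, -0.0]
wrist_force: [1.6, -0.7, -2.1]
finger_gap: 0.31
finger_force: 30.0
```

apply_moves --motion '[[[0,0,0.06],[0,0,0],0.2],[[0,0,0.12],[0,0,0],0.2],[[0,0,0.18],[0,0,0],0.2],[[0,0,0.23],[0,0,0],0.2],[[0,0,0.23],[0,0,0],0.2]]'

```text
time_s: 12.32
eef_pos: [523.0, 3.9, 90.5]
ee_rot: [0.224, 0.974, -0.0, -0.0]
wrist_force: [1.9, -0.4, -3.0]
finger_gap: 0.311
finger_force: 30.0
```

apply_moves --motion '[[[0,0,0.01],[0,0,0],0.2],[[0,0,0.02],[0,0,0],0.2],[[0,0,0.025],[0,0,0],0.2],[[0,0,0.025],[0,0,0],0.2]]'

```text
time_s: 12.82
eef_pos: [523.1, 3.9, 88.3]
ee_rot: [0.224, 0.974, -0.0, 0.0]
wrist_force: [-0.9, 0.3, -1.0]
finger_gap: 0.313
finger_force: 30.0
```

apply_moves --motion '[[[0,0,0.008],[0,0,0],0.2],[[0,0,0.012],[0,0,0],0.2],[[0,0,0.012],[0,0,0],0.2]]'

```text
time_s: 13.2
eef_pos: [523.2, 3.9, 88.3]
ee_rot: [0.224, 0.974, -0.0, -0.0]
wrist_force: [-5.0, 0.5, 7.0]
finger_gap: 0.311
finger_force: 30.0
```

The handle is seated. Release and withdraw straight up.

apply_moves --motion '[[[0,0,0.004],[0,0,0],0.6],[[0,0,0],[0,0,0],0.6],[[0,0,0],[0,0,0],0.6],[[0,0,0],[0,0,0],0.6],[[0,0,-0.2],[0,0,0],0.6],[[0,0,-0.5],[0,0,0],0.6],[[0,0,-0.9],[0,0,0],0.6],[[0,0,-0.9],[0,0,0],0.6]]'

```text
time_s: 14.2
eef_pos: [526.0, 3.7, 199.9]
ee_rot: [0.224, 0.974, 0.001, 0.005]
wrist_force: [-0.0, 0.4, -0.4]
finger_gap: 0.602
finger_force: 0.0
```

Run:
```python
from h import *
np.set_printoptions(precision=1,suppress=True)
s=state();print(s["time_s"],s["eef_pos"],s["finger_force"],s["finger_gap"])
m=camera_model("wrist");p,d=read_camera("wrist")
u,v=np.round(proj(m,[523.5,3.3,122])).astype(int);z=d[v-6:v+7,u-6:u+7]
V=np.linalg.inv(m["view"]);z0=np.median(z);print("handle top",(V@[(u-m["cx"])/m["fx"]*z0,(v-m["cy"])/m["fy"]*z0,z0,1])[:3])
q,_=read_camera("scene");cv2.imwrite("pics/end.png",np.hstack([p[100:300,200:450],q[120:320,230:480]]).repeat(1,0))
```

```text
14.2 [526.    3.7 199.9] 0.0 0.6023298812155565
handle top [523.3   3.7 122.5]
```

View pics/end.png

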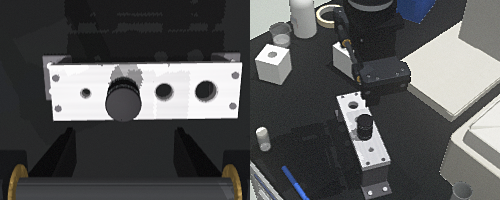

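The picture shows the rod upright in hole1 at (123,98) with its handle on the plate: the handle top is at 122.5 mm, against 123 mm expected. The gripper is clear of it.

```bash
python3 -c "
from rig import *
print(close_job())"
```

```text
the job is handed in; nothing more can be done
None
```

The rod is the 11 mm one: the 8.5 mm hole refused it at under 10 N, it passed the 12.5 mm hole freely, and it now stands there with its handle on the plate; the job is handed in, with no verdict returned.

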